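# Hold the grill caddy's lid open

### The arm

A 6-joint arm with a two-finger parallel gripper is mounted at the origin on the work surface. World frame = base frame: x ahead of the robot, y to its left, z up, the work surface at z = 0. Lengths are in m, angles in rad, forces in N, time in s.
With the tool pointing down it reaches from about 0.225 to 0.725 m from the base axis. Payload 3.1 kg.
Tool frame: the origin (TCP) lies at the very end of the fingers, on their centre line; the grasp point (between the pads) lies 19 mm behind it; z points along the fingers, x is the direction in which the jaws open and shut, and the axes are right-handed (so a half turn about z gives the same grasp; the last joint's range is limited). The gripper opens to 85 mm and grips with 20 to 120 N. Pads are 22 mm wide; open, the fingers measure 114 mm over their backs; the gripper's body (76 mm by 85 mm) begins 54 mm behind the grasp point. The pads swing forward as they close: fully open they stand 13 mm farther back than shut.
Start: joints at [1.123, 0.048, 0.099, 1.622, 0, 1.443], TCP at [0.165, 0.498, 0.231] pointing down, gripper open.
Joint ranges: [-2.91, 2.91], [-0.99, 1.94], [-1.21, 1.42], [-2.12, 2.29], [-1.49, 1.47], [-3.14, 3.14]. Speed limits (rad/s): [2.79, 2.79, 3.14, 3.14, 3.14, 3.14].

### API

Orientations are given as a rotation vector (axis times angle).
In Python, from bench import ctrl gives the robot as it stands.
- The arm moves only by the tool arm_command, never from a script. Its argument "rows" is one flat list of numbers, 4 for each row, row after row: the shift along the tool's x, y, z in cm, then the turn about the tool's z in degrees. In form: [dx, dy, dz, twist, dx, dy, dz, twist, ...]. A call has 1 to 12 rows; each row shifts and turns the commanded pose from where the row before left it, along the tool's axes as they then stand; what a row does not reach is not made up. A row lasts 1/10 s, in which the tool goes at most 50 mm and 8.59 degrees, less where a joint would pass 70% of its speed; a pose out of reach is approached as far as the arm can. A call with a gripper value outside its range is refused whole. "fingers" is the opening, from 0 (shut) to 1 (fully open), set as the call begins (left out, the last holds). The fingers move at their own pace and stop on an object; "force" is the grip in N (left out, the last holds). Time passes only in rows, so rows that do not move let the fingers close. It gives the time, the measured TCP pose, the force and the opening at its end, in the units of the state.
- ctrl.read_state(): the state, without advancing time (a new reading comes with each control period).
- ctrl.read_camera(name): name is "side" or "top" or "wrist"; returns a dict with "frame" (480x640x3 uint8, red, green, blue), "vertical_fov" (degrees; the focal length in pixels is half the picture's height over the tangent of half this angle, whatever the lens; pixels are square), "cx", "cy" (the principal point, pixels), "k1" (the pictures are not rectified: a ray, as slopes to the right and down, at radius r is drawn at 1 + k1 r^2 times it, then the intrinsics apply), "xyz" and "attitude" of the camera in the world. Camera axes: x right, y down, z forward; pixel columns grow to the right and rows downward; lengths in m; the calibration is good to about 2 mm. A picture is of the moment at which its call begins. There is no depth.
- ctrl.sign_off(): hands the job in, once; it reports no verdict.
The state is a dict: "time_s": time; "qpos": joint angles; "joint_vel": joint speeds; "joint_torque": joint torques, N m; "tcp_pos": TCP position; "tool_rot": TCP orientation; "force": force on the tool from outside, world axes, zero at the start; "ft_torque": the same for the moment, N m; "width": finger opening in m.
Only numpy, scipy, OpenCV 4.12 (cv2) and the standard library are available. Lean on these libraries where they do the work, as an engineer would, in place of code of your own. Each camera call takes 0.05 s, during which the arm holds its last target. There are 200 camera calls.

### The job

I need both hands to get things out of the lidded tool caddy, so open its lid for me and keep holding it. First tug the lid by its handle with the catch left as it is, to learn whether it is caught; if it is, slide the catch all the way to the other end of its travel and try again. Raise the lid to 45 degrees or more and finish while still holding it there steadily by the gripper (it falls shut if let go), leaving the other things on the shelf where they are.

Things in the scene. Friction and masses are not known exactly. Their poses are not given: they have to be found in the camera images.
- caddy: lidded aluminium tool caddy clamped to a cedar board; both are fixed. Box 134 (x) x 220 (y) x 95 mm tall on the 22 mm thick board, lid top 122 mm above the shelf. Origin at shelf level under the box's centre; +x to the catch side (away from the robot), +y along the hinge line. The board reaches x -110 to 140, y -210 to 140 mm; jar and one tong tip are on its -y strip.
- lid (a joint): angle of the lid in rad: 0 shut, grows as it opens, stop at 1.25. Hinged along y at the robot's side of the box: the catch side rises and swings towards the robot. 0.35 kg, it falls shut when let go. A caught lid has only about 4 mm of play at the handle (0.04 rad), then stops hard; a free one keeps rising under some 2 N, plus what the grip's friction on the bar adds.
- lid_hinge (a point): point on the hinge line, middle of the lid; the line runs along the caddy's y; 120 mm above the shelf
- lid_handle (a point): centre of the handle on the lid: round steel bar, 10 mm thick, 80 mm long along the caddy's y, on two posts 74 mm apart, its centre 30 mm above the lid's top near the catch side (112 mm in x from the hinge line, 152 mm above the shelf when shut); it moves with the lid and can be pinched from above
- catch (a joint): slide of the catch in m along the caddy's +y: about 0 at the start, 0.024 at the other end; moves with about 2.5 N and stays where it is left. Its arm goes through the box's wall over a hidden keeper under the lid, whose place varies: at the start the lid may be caught or free. If caught, it is free with the catch at the other end; if free, moving the catch over may catch it.
- catch_top (a point): middle of the top face of the catch's thumb piece: upright black block 16 mm (x) by 14 mm (y), standing 54 mm high on a ledge outside the box (top 134 mm above the shelf, 12 mm above the lid's top; its centre 25 mm clear of the box's face), free on both y sides; moves with the catch
- jar: squat glass jar, 60 mm across, 65 mm tall, steel screw lid, standing on the cedar board beside the caddy; origin under its centre
- tong_tip1: orange silicone tong tip, about 95 x 36 x 12 mm, lying on the cedar board; origin under its centre
- tong_tip2: orange silicone tong tip, about 95 x 36 x 12 mm, lying on the shelf to the robot's left; origin under its centre
- brush: grey plastic grill brush, 250 mm long, 55 mm wide, lying on the shelf to the right; origin at shelf level under its middle, handle to its -x
- thermometer: stainless meat thermometer, round dial 52 mm across and 14 mm high lying face up, 115 mm probe to its +x; origin under the dial's centre, on the shelf to the left
- spice_can: spice can, 52 mm across, 95 mm tall, standing on the shelf to the right; origin under its centre
Mind the look-alikes: they are no part of the job. What is shaped like the spice_can but purple is not meant.

How it is judged:
On the way:
1. the lid has been tugged up (0.02 rad or more) with the catch still at its starting end (value of joint lid above 0.02 rad and value of joint catch below 0.006 m and contact force between the fingers and lid above 0.5 N), for 0.1 s.
At the end, for the whole second after the job is handed in: The lid stands 0.75 rad (43 degrees) or more open and still (under 0.1 rad/s), carried by the gripper's fingers (over 0.5 N on the lid) with no bystander touching it, and no bystander is more than 30 mm from where it was (value of joint lid above 0.75 rad and velocity of joint lid between -0.1 and 0.1 rad/s and contact force between the fingers and lid above 0.5 N and distance of each of jar, tong_tip1, tong_tip2, brush, thermometer, spice_can from where it was at the start of the episode below 0.03 m and contact force between each of jar, tong_tip1, tong_tip2, brush, thermometer, spice_can and lid below 0.2 N); the arm keeps its last pose, push and grip.
It fails at once if a bystander is knocked or shifted by 30 mm or more (distance of any of jar, tong_tip1, tong_tip2, brush, thermometer, spice_can from where it was at the start of the episode above 0.03 m).
It also fails if it takes over 53 s, if anything falls off the work surface, if the arm or the gripper's body presses on something with over 40 N, if the wrist force passes 120 N, or if a joint passes its speed limit or range.

## Working session

There is one attempt and no reset: what is moved stays moved. The work goes in short steps, Python scripts to look and compute and a tool call to move; the robot and the scene stay as the last step left them, time stands still between calls to the robot, and variables do not carry over. Pictures are saved under pics/ and viewed, about 8 in all and at most 12, crops included, and the job is handed in when it is done.

Besides the shell and the picture viewer there is one more tool, called as name(argument=value, ...) on one line, values as JSON. arm_command: Moves the arm, as the interface text tells. Its arguments: {"type":"object","properties":{"rows":{"type":"array"},"fingers":{"type":"number"},"force":{"type":"number"}},"required":["rows"]}

```bash
ls; mkdir -p pics
cat > h.py <<'E'
import numpy as np, cv2
from scipy.spatial.transform import Rotation as R
from bench import ctrl
def cam(n,save=None):
    c=ctrl.read_camera(n)
    if save: cv2.imwrite('pics/'+save,c['frame'][:,:,::-1])
    return c
def rot(a):
    a=np.array(a,float)
    if a.shape==(3,3): return a
    return R.from_rotvec(a).as_matrix()
def f_(c): return 240/np.tan(np.radians(c['vertical_fov'])/2)
def ray(c,u,v):
    f=f_(c); K=np.array([[f,0,c['cx']],[0,f,c['cy']],[0,0,1]])
    d=np.array([(u-c['cx'])/f,(v-c['cy'])/f]); s=d.copy()
    for _ in range(50): s=d/(1+c['k1']*(s@s))
    return np.array(c['xyz']),rot(c['attitude'])@np.array([s[0],s[1],1])
def onz(c,u,v,z):
    o,d=ray(c,u,v); return o+d*(z-o[2])/d[2]
def proj(c,p):
    q=rot(c['attitude']).T@(np.array(p)-c['xyz']); s=q[:2]/q[2]
    return s*(1+c['k1']*(s@s))*f_(c)+[c['cx'],c['cy']]
E
python3 - <<'E'
from h import *
for n in ('top','side'):
    c=cam(n,n+'0.png'); print({k:v for k,v in c.items() if k!='frame'})
print(ctrl.read_state())
E
```

```text
pics
{'vertical_fov': 55.37066018900408, 'cx': 321.0851351817434, 'cy': 237.21389248616325, 'k1': 0.039712873434219864, 'xyz': array([ 0.29420431, -0.0073103 ,  1.15905186]), 'attitude': array([-2.1211266 ,  2.16273205, -0.16781758])}
{'vertical_fov': 54.548097223139855, 'cx': 319.90215177833755, 'cy': 242.29755397679162, 'k1': -0.12180845503727272, 'xyz': array([ 0.10996216, -0.97415074,  1.08392094]), 'attitude': array([-2.29907887,  0.44390351, -0.16194418])}
{'time_s': 0.1, 'qpos': array([1.12316745e+00, 4.86951292e-02, 9.77339146e-02, 1.62203172e+00,
       1.06706928e-05, 1.44298170e+00]), 'joint_vel': array([ 0.00028644, -0.00142827,  0.0028372 , -0.00032097, -0.00080453,
       -0.00074259]), 'joint_torque': array([ 2.11350452e-03, -3.39849472e+01,  3.20937252e+01,  1.58171455e-02,
       -1.44089063e-04, -6.57568336e-06]), 'tcp_pos': array([0.16482158, 0.49785465, 0.23021433]), 'tool_rot': array([ 2.5459692 ,  1.83877875, -0.00303886]), 'force': array([ 0.35644627, -0.0086527 ,  0.49256438]), 'ft_torque': array([-0.00362256, -0.03606574,  0.01784599]), 'width': 0.08535536055958136}
```

View pics/top0.png

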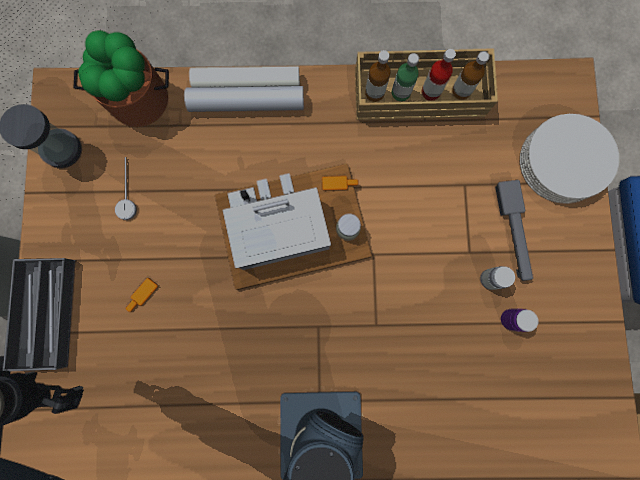

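View pics/side0.png

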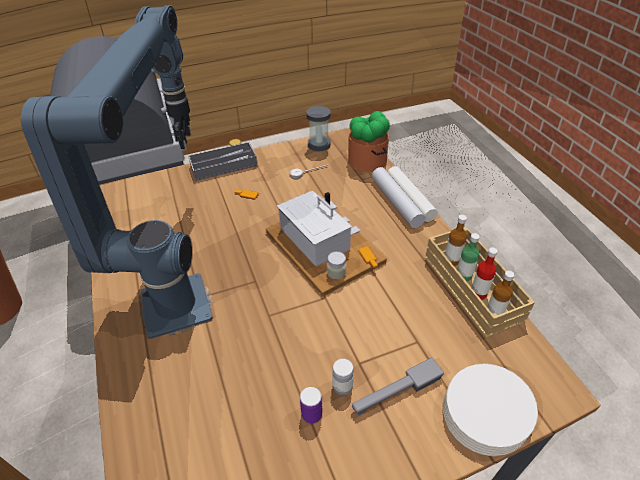

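The top view shows the caddy at about (276,228), its handle at (272,208) and the black catch at (245,196). The side view agrees. I'll zoom in next and measure the lid.

Run:
```python
from h import *
c=cam('top'); s=cam('side')
a=cv2.resize(c['frame'][160:300,205:385],None,fx=4,fy=4,interpolation=cv2.INTER_CUBIC)
cv2.imwrite('pics/topz.png',a[:,:,::-1])
b=cv2.resize(s['frame'][175:300,255:395],None,fx=4.8,fy=4.8,interpolation=cv2.INTER_CUBIC)
cv2.imwrite('pics/sidez.png',b[:,:,::-1])
for u,v in [(224,208),(320,189),(330,243),(235,265)]: print(onz(c,u,v,.122))
```

```text
[0.52824897 0.21216327 0.122     ]
[ 0.56933409 -0.01067759  0.122     ]
[ 0.44173163 -0.03114268  0.122     ]
[0.39551896 0.18556405 0.122     ]
```

View pics/topz.png

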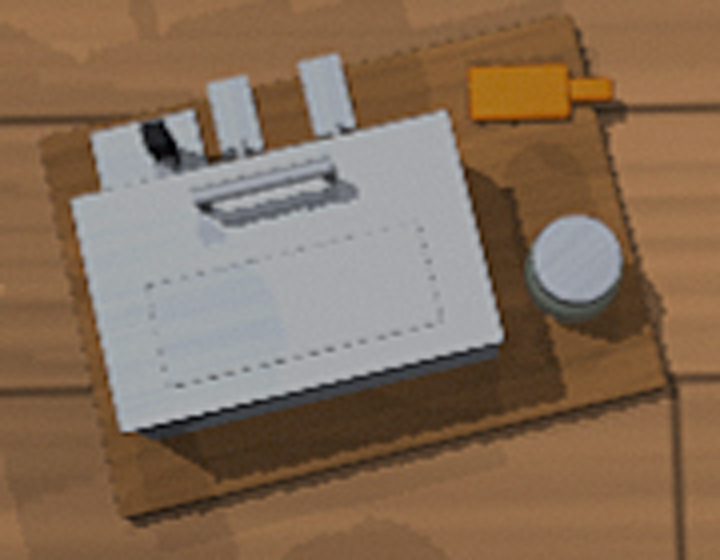

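View pics/sidez.png

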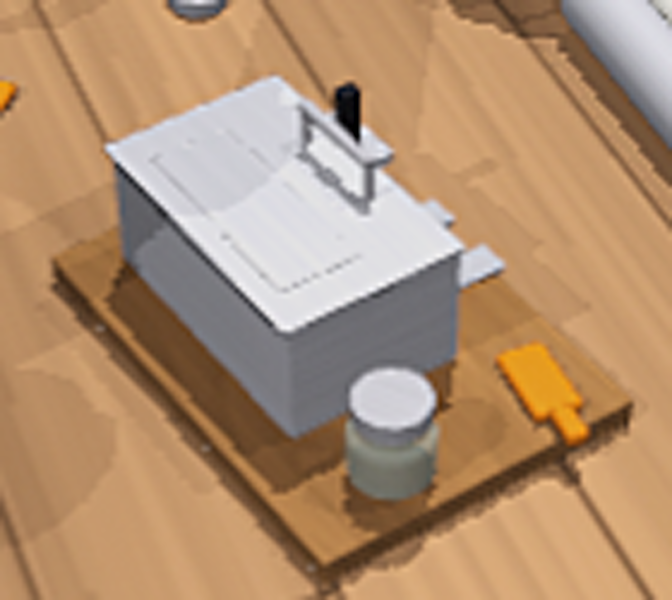

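Run:
```python
from h import *
c=cam('top'); s=cam('side')
T=lambda U,V:((U+.5)/4-.5+205,(V+.5)/4-.5+160)
S=lambda U,V:((U+.5)/4.8-.5+255,(V+.5)/4.8-.5+175)
L=np.array([onz(c,*T(*p),.122) for p in [(73,200),(445,112),(503,343),(125,430)]])
print(L); ey=(L[0]-L[1])+(L[3]-L[2]); ex=(L[0]-L[3])+(L[1]-L[2])
print('yaw',np.degrees(np.arctan2(ex[1],ex[0])),np.degrees(np.arctan2(-ey[0],ey[1])),np.linalg.norm(ex)/2,np.linalg.norm(ey)/2,L.mean(0))
def tri(a,b):
    o1,d1=ray(c,*a);o2,d2=ray(s,*b)
    t=np.linalg.lstsq(np.c_[d1,-d2],o2-o1,rcond=None)[0]
    p,q=o1+d1*t[0],o2+d2*t[1]; return (p+q)/2,np.linalg.norm(p-q)
print(onz(c,*T(192,190),.155),onz(c,*T(334,162),.155))
print('sideH',onz(s,*S(300,106),.155),onz(s,*S(372,166),.155))
print(tri(T(192,190),S(300,106)),tri(T(334,162),S(372,166)))
print('catch',onz(c,*T(155,133),.134),onz(s,*S(348,93),.134),tri(T(155,133),S(348,93)))
print('jar',onz(c,*T(576,260),.087))
```

```text
[[ 0.52445659  0.21470709  0.122     ]
 [ 0.5728161  -0.00112     0.122     ]
 [ 0.43622767 -0.03187713  0.122     ]
 [ 0.39064713  0.18353589  0.122     ]]
yaw 12.899787529858578 12.289154627981283 0.13869943363560763 0.22067666516560983 [0.48103687 0.09131146 0.122     ]
[0.52162885 0.14124458 0.155     ] [0.5362263  0.06158493 0.155     ]
sideH [0.51389386 0.13394192 0.155     ] [0.53437409 0.0573829  0.155     ]
(array([0.52025604, 0.14282957, 0.14763637]), np.float64(0.006046013315294665)) (array([0.53674071, 0.06195196, 0.15090351]), np.float64(0.000938383988370307))
catch [0.56026802 0.16565703 0.134     ] [0.55872799 0.15962994 0.134     ] (array([0.56165878, 0.16667417, 0.12810475]), np.float64(0.00027554829844940096))
jar [ 0.49004651 -0.07728926  0.087     ]
```

```bash
cat >> h.py <<'E'
yaw=np.radians(12.5); C=np.array([.481,.0913])
ex=np.array([np.cos(yaw),np.sin(yaw),0]); ey=np.array([-np.sin(yaw),np.cos(yaw),0])
def W(x,y,z): return np.r_[C,0]+x*ex+y*ey+[0,0,z]
def plan(tgt,jawdir=ex):
    st=ctrl.read_state(); M=rot(st['tool_rot']); d=M.T@(np.array(tgt)-st['tcp_pos'])*100
    j=M.T@jawdir; a=np.degrees(np.arctan2(j[1],j[0])); a=(a+90)%180-90
    print('t',st['time_s'],'tool shift cm',d.round(2),'twist',a.round(1),'tcp',st['tcp_pos'].round(4),'caddy',np.round([(st['tcp_pos'][:2]-C)@ex[:2],(st['tcp_pos'][:2]-C)@ey[:2]],4),'F',st['force'].round(1),'w',st['width'].round(4),'q6',st['qpos'][5].round(2))
    print('ex,ey in tool',(M.T@ex).round(3),(M.T@ey).round(3))
E
python3 - <<'E'
from h import *
plan([.528,.100,.23])
E
```

```text
Traceback (most recent call last):
  File "h.py", line 29, in plan
    print('t',st['time_s'],'tool shift cm',d.round(2),'twist',a.round(1),'tcp',st['tcp_pos'].round(4),'caddy',np.round([(st['tcp_pos'][:2]-C)@ex[:2],(st['tcp_pos'][:2]-C)@ey[:2]],4),'F',st['force'].round(1),'w',st['width'].round(4),'q6',st['qpos'][5].round(2))
                                                                                                                                                                                                                   ^^^^^^^^^^^^^^^^^
AttributeError: 'float' object has no attribute 'round'
```

```bash
sed -i "s/st\['width'\].round(4)/round(st['width'],4)/" h.py
python3 - <<'E'
from h import *
plan([.528,.100,.23])
E
```

```text
t 0.3 tool shift cm [-26.39  46.98   0.11] twist 59.2 tcp [0.1649 0.4982 0.2309] caddy [-0.2205  0.4657] F [ 0.2 -0.2  0.2] w 0.0854 q6 1.44
ex,ey in tool [ 0.512  0.859 -0.001] [ 0.859 -0.512 -0.001]
```

arm_command(rows=[-2.2,3.9,0,0,-2.2,3.9,0,0,-2.2,3.9,0,0,-2.2,3.9,0,0,-2.2,3.9,0,0,-2.2,3.9,0,0,-2.2,3.9,0,0,-2.2,3.9,0,0,-2.2,3.9,0,0,-2.2,3.9,0,0,-2.2,3.9,0,0,-2.2,4.1,0,0], fingers=1, force=60)

```text
time_s: 1.5
tcp_pos: [0.5292, 0.0985, 0.2314]
tool_rot: [-2.547, -1.839, -0.001]
force: [0.3, 0.7, 0.4]
width: 0.0854
```

arm_command(rows=[0,0,0,8.4,0,0,0,8.4,0,0,0,8.4,0,0,0,8.4,0,0,0,8.4,0,0,0,8.4,0,0,0,8.4,0,0,0,0,0,0,0,0,0,0,0,0])

```text
time_s: 2.5
tcp_pos: [0.5282, 0.1, 0.2313]
tool_rot: [-3.121, -0.355, 0.0]
force: [-0.2, -0.4, 0.2]
width: 0.0856
```

Run:
```python
from h import *
plan([.528,.100,.14])
w=cam('wrist','w1.png'); print({k:v for k,v in w.items() if k!='frame'})
print('pred handle ends',proj(w,W(.046,-.04,.152)),proj(w,W(.046,.04,.152)),'catch',proj(w,W(.0937,.0554,.134)))
```

```text
t 2.5 tool shift cm [-0.02 -0.    9.13] twist 0.5 tcp [0.5282 0.1    0.2313] caddy [ 0.048  -0.0017] F [-0.2 -0.4  0.2] w 0.0856 q6 1.41
ex,ey in tool [ 1.     0.009 -0.   ] [ 0.009 -1.     0.   ]
{'vertical_fov': 71.86200729741954, 'cx': 324.8165790039624, 'cy': 243.99842427557977, 'k1': -0.0493315157112158, 'xyz': array([0.51216952, 0.17038866, 0.37345042]), 'attitude': array([2.83407862, 0.32445771, 0.04670375])}
pred handle ends [321.41374513 301.50434527] [322.22573144 192.71759504] catch [389.84664626 168.2869126 ]
```

View pics/w1.png

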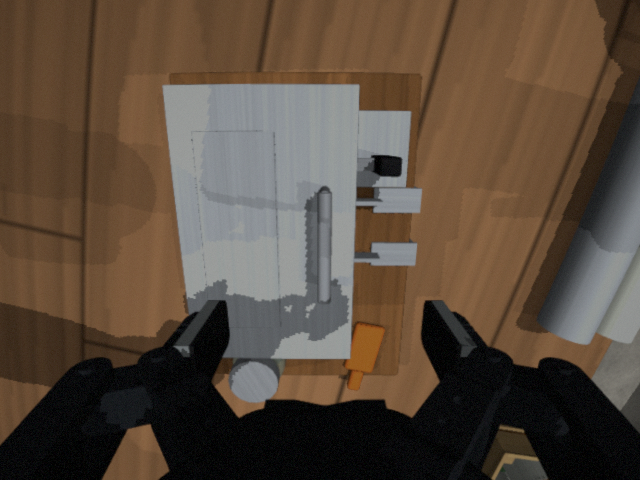

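The wrist view shows the bar from (325,188) to (325,304), about 2 mm from where I predicted. The TCP is centred on it, so I'm going down.

arm_command(rows=[0,0,3,0,0,0,3,0,0,0,2,0,0,0,1.3,0,0,0,0,0,0,0,0,0])

```text
time_s: 3.15
tcp_pos: [0.5285, 0.1, 0.139]
tool_rot: [3.122, 0.353, 0.001]
force: [-0.7, -1.2, 1.8]
width: 0.0857
```

arm_command(rows=[0,0,0,0,0,0,0,0,0,0,0,0,0,0,0,0,0,0,0,0,0,0,0,0,0,0,0,0,0,0,0,0], fingers=0, force=40)

```text
time_s: 3.95
tcp_pos: [0.5276, 0.0998, 0.1386]
tool_rot: [3.122, 0.352, -0.002]
force: [-3.4, -0.2, 5.3]
width: 0.0083
```

arm_command(rows=[0,0,-0.1,0,0,0,-0.1,0,0,0,-0.1,0,0,0,-0.1,0,0,0,0,0])

```text
time_s: 4.45
tcp_pos: [0.5269, 0.0997, 0.1411]
tool_rot: [3.121, 0.352, -0.006]
force: [-5.0, -2.3, -5.6]
width: 0.0085
```

arm_command(rows=[0,0,-0.1,0,0,0,-0.1,0,0,0,-0.1,0,0,0,0,0,0,0,0,0])

```text
time_s: 4.95
tcp_pos: [0.5263, 0.0996, 0.1429]
tool_rot: [3.121, 0.352, -0.009]
force: [-4.4, -2.3, -11.7]
width: 0.0082
```

arm_command(rows=[0,0,-0.1,0,0,0,-0.1,0,0,0,-0.1,0,0,0,0,0,0,0,0,0])

```text
time_s: 5.45
tcp_pos: [0.526, 0.0995, 0.1438]
tool_rot: [3.122, 0.352, -0.012]
force: [-1.7, -2.5, -26.4]
width: 0.0082
```

arm_command(rows=[0,0,-0.1,0,0,0,-0.1,0,0,0,0,0,0,0,0,0])

```text
time_s: 5.85
tcp_pos: [0.5258, 0.0995, 0.1444]
tool_rot: [3.122, 0.352, -0.014]
force: [-0.2, -2.9, -29.6]
width: 0.0083
```

The lid is caught: the force rose to about 30 N and the lift stopped after about 5 mm. I'll lower it, let go and back off.

arm_command(rows=[0,0,0.3,0,0,0,0.3,0,0,0,0.3,0,0,0,0.3,0,0,0,0,0])

```text
time_s: 6.35
tcp_pos: [0.5271, 0.0998, 0.1408]
tool_rot: [3.121, 0.352, -0.001]
force: [-9.2, -3.8, -5.2]
width: 0.0085
```

arm_command(rows=[0,0,0,0,0,0,0,0,0,0,0,0,0,0,0,0,0,0,0,0,0,0,0,0], fingers=1)

```text
time_s: 6.95
tcp_pos: [0.5286, 0.1001, 0.1387]
tool_rot: [-3.122, -0.352, -0.002]
force: [-0.4, 0.2, 0.4]
width: 0.0854
```

arm_command(rows=[0,0,-1,0,0,0,-3,0,0,0,-4,0,0,0,-2,0,0,0,0,0,0,0,0,0])

```text
time_s: 7.55
tcp_pos: [0.5286, 0.1, 0.2388]
tool_rot: [3.122, 0.352, 0.002]
force: [-0.4, -0.3, 0.3]
width: 0.0854
```

Run:
```python
from h import *
c=cam('top'); s=cam('side'); w=cam('wrist','w2.png')
def tri(a,c,b,s):
    o1,d1=ray(c,*a);o2,d2=ray(s,*b)
    t=np.linalg.lstsq(np.c_[d1,-d2],o2-o1,rcond=None)[0]
    p,q=o1+d1*t[0],o2+d2*t[1]; return (p+q)/2,np.linalg.norm(p-q)
T=lambda U,V:((U+.5)/4-.5+205,(V+.5)/4-.5+160)
S=lambda U,V:((U+.5)/4.8-.5+255,(V+.5)/4.8-.5+175)
def cad(p): return np.round([(p[:2]-C)@ex[:2],(p[:2]-C)@ey[:2],p[2]],4)
# far(+x) -y corners of the tabs: top vs side
for n,a,b in [('tabA',(342,55),(485,247)),('tabB',(353,128),(505,264)),('tabC(nearer) +x -y',(246,75),(454,215))]:
    p,e=tri(T(*a),c,S(*b),s); print(n,cad(p),e)
# black catch in the wrist view
f=w['frame'].astype(int).max(2); m=((f<40)*255).astype(np.uint8); m[:,:340]=0; m[:120]=0; m[230:]=0; m[:,450:]=0
x,y,ww,hh=cv2.boundingRect(m); print(x,y,ww,hh)
for u,v in [(x,y),(x+ww,y+hh)]: print(cad(onz(w,u,v,.134)))
for (u,v) in [(x+ww-12,y+hh/2)]: print('ctr',cad(onz(w,u,v,.134)))
print('tabs from old wrist px at z=.08', [cad(onz(w,*p,.08)) for p in [(372,188),(421,213),(370,243),(417,266)]])
plan(W(.0937,.028,.18))
cv2.imwrite('pics/w2z.png',cv2.resize(w['frame'][130:290,300:460],None,fx=3.7,fy=3.7,interpolation=cv2.INTER_CUBIC)[:,:,::-1])
```

```text
tabA [ 0.1356 -0.0581  0.0494] 0.008436566747211507
tabB [ 0.1156 -0.0656  0.0398] 0.04462852986653491
tabC(nearer) +x -y [0.1486 0.0024 0.0271] 0.001184834138024267
372 156 29 19
[0.0805 0.0636 0.134 ]
[0.1023 0.0504 0.134 ]
ctr [0.0932 0.0571 0.134 ]
tabs from old wrist px at z=.08 [array([0.0891, 0.0342, 0.08  ]), array([0.1354, 0.0118, 0.08  ]), array([ 0.0897, -0.0174,  0.08  ]), array([ 0.1362, -0.0401,  0.08  ])]
t 7.7 tool shift cm [ 4.7  -2.93  5.62] twist 0.4 tcp [0.5273 0.0999 0.2364] caddy [ 0.0471 -0.0016] F [ 0.1  0.5 -0. ] w 0.0851 q6 1.41
ex,ey in tool [ 1.     0.007 -0.003] [ 0.007 -1.     0.001]
```

View pics/w2z.png

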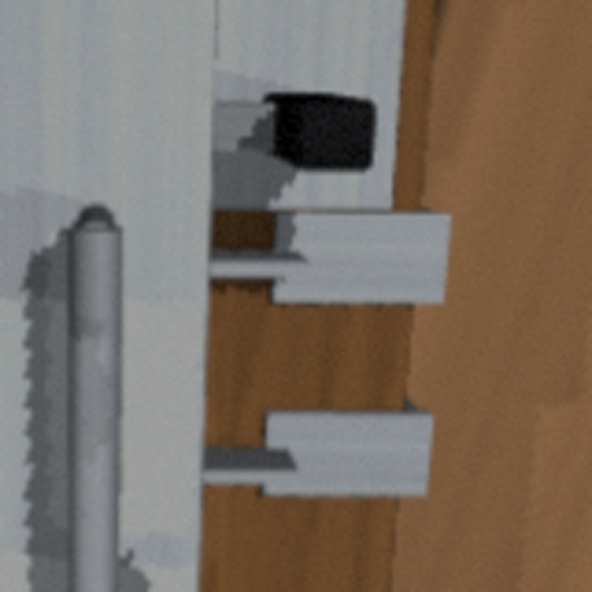

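The zoomed crop shows two metal tabs beside the catch, the nearer one with its edge at v=212, just to its −y side. I need their height before putting fingers there.

Run:
```python
from h import *
c=cam('top'); w=cam('wrist'); s=cam('side')
T=lambda U,V:((U+.5)/4-.5+205,(V+.5)/4-.5+160)
Z=lambda U,V:((U+.5)/3.7-.5+300,(V+.5)/3.7-.5+130)
def cad(p): return np.round([(p[:2]-C)@ex[:2],(p[:2]-C)@ey[:2],p[2]],4)
W_={'near':[(277,212),(450,212),(445,303),(273,303)],'far':[(268,411),(433,411),(427,496),(262,494)]}
T_={'near':[(220-13,84),(0,0),(246,75),(262,146)],'far':[(298,64),(0,0),(341,54),(355,125)]}
# wrist corner order: (-x,+y),(+x,+y),(+x,-y),(-x,-y); top: +x,+y ; +x,-y ; -x,-y
T_={'near':[(220,157),(207,84),(246,75),(262,146)],'far':[(315,137),(298,64),(341,54),(355,125)]}
for k in W_:
    for a,b in zip(W_[k],T_[k]):
        o1,d1=ray(w,*Z(*a));o2,d2=ray(c,*T(*b))
        t=np.linalg.lstsq(np.c_[d1,-d2],o2-o1,rcond=None)[0]
        p,q=o1+d1*t[0],o2+d2*t[1]; print(k,cad((p+q)/2),np.linalg.norm(p-q).round(4))
    for z in (.05,.08,.11): print(z,[cad(onz(w,*Z(*a),z))[:2] for a in W_[k]],'side px of +x-y',proj(s,onz(w,*Z(*W_[k][2]),z)).round(1))
    
cv2.imwrite('pics/sz2.png',cv2.resize(s['frame'][190:245,305:375],None,fx=10,fy=10,interpolation=cv2.INTER_CUBIC)[:,:,::-1])
```

```text
near [0.0976 0.0298 0.0344] 0.0001
near [0.1505 0.0287 0.0194] 0.0
near [0.1493 0.0028 0.0247] 0.0009
near [0.0988 0.003  0.0307] 0.0012
0.05 [array([0.0953, 0.0317]), array([0.1417, 0.0322]), array([0.1424, 0.0076]), array([0.0954, 0.0071])] side px of +x-y [346.8 214.3]
0.08 [array([0.0909, 0.0352]), array([0.133 , 0.0357]), array([0.1337, 0.0133]), array([0.091 , 0.0129])] side px of +x-y [343.9 207.6]
0.11 [array([0.0865, 0.0388]), array([0.1244, 0.0392]), array([0.1251, 0.0191]), array([0.0866, 0.0186])] side px of +x-y [340.9 200.7]
far [ 0.0992 -0.031   0.0237] 0.0003
far [ 0.1494 -0.0311  0.0218] 0.0008
far [ 0.1505 -0.0594  0.0192] 0.0013
far [ 0.0993 -0.0572  0.0258] 0.0017
0.05 [array([ 0.0955, -0.0235]), array([ 0.1418, -0.0231]), array([ 0.1423, -0.0484]), array([ 0.095 , -0.0481])] side px of +x-y [356.7 223.2]
0.08 [array([ 0.0911, -0.0149]), array([ 0.1331, -0.0146]), array([ 0.1336, -0.0375]), array([ 0.0906, -0.0373])] side px of +x-y [352.9 215.6]
0.11 [array([ 0.0867, -0.0063]), array([ 0.1245, -0.006 ]), array([ 0.1249, -0.0267]), array([ 0.0863, -0.0265])] side px of +x-y [349.1 207.8]
```

View pics/sz2.png

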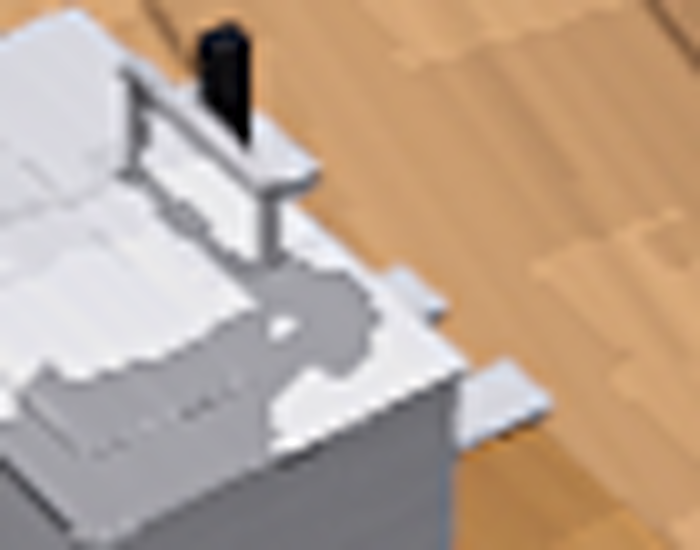

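The tabs are clamp feet low on the board, at z about 0.03, so they're no hazard. Next I'll close the fingers and push the catch from its −y side.

arm_command(rows=[2.5,-1.5,0,0,2.4,-1.4,0,0,0,0,0,0,0,0,0,0,0,0,0,0,0,0,0,0,0,0,3,0,0,0,3,0,0,0,3,0,0,0,2,0,0,0,1.3,0,0,0,0,0], fingers=0)

```text
time_s: 9.05
tcp_pos: [0.5678, 0.1386, 0.1133]
tool_rot: [3.122, 0.352, -0.006]
force: [-1.1, -0.8, 0.1]
width: -0.0004
```

Run:
```python
from h import *
plan(W(.096,.066,.114))
```

```text
t 9.05 tool shift cm [ 0.13 -3.86 -0.07] twist 0.3 tcp [0.5678 0.1386 0.1133] caddy [0.095  0.0274] F [-1.1 -0.8  0.1] w -0.0004 q6 1.47
ex,ey in tool [ 1.     0.006 -0.004] [ 0.006 -1.     0.   ]
```

arm_command(rows=[0,-0.5,0,0,0,-0.5,0,0,0,-0.4,0,0,0,-0.4,0,0,0,-0.4,0,0,0,-0.4,0,0,0,-0.4,0,0,0,-0.3,0,0,0,0,0,0])

```text
time_s: 9.95
tcp_pos: [0.5619, 0.172, 0.1151]
tool_rot: [-3.121, -0.353, 0.001]
force: [0.3, -0.6, -0.1]
width: -0.0001
```

arm_command(rows=[0,-0.2,0,0,0,-0.2,0,0,0,-0.2,0,0,0,0,0,0])

```text
time_s: 10.35
tcp_pos: [0.5614, 0.1734, 0.1151]
tool_rot: [3.114, 0.348, 0.0]
force: [2.9, -9.6, 1.5]
width: -0.0001
```

arm_command(rows=[0,0.8,0,0,0,1,0,0,0,0,-3,0,0,0,-4,0,0,0,-4,0,0,0,-1,0,-2.4,2.3,0,0,-2.4,2.3,0,0,0,0,0,0,0,0,0,0], fingers=0)

```text
time_s: 11.35
tcp_pos: [0.5278, 0.104, 0.2345]
tool_rot: [-3.12, -0.351, 0.002]
force: [0.8, -0.6, 0.9]
width: 0.0001
```

arm_command(rows=[0,0,0,0,0,0,0,0,0,0,0,0,0,0,0,0,0,0,0,0,0,0,0,0], fingers=1)

```text
time_s: 11.95
tcp_pos: [0.5284, 0.1043, 0.2353]
tool_rot: [-3.122, -0.353, -0.0]
force: [-0.1, -0.4, 0.3]
width: 0.0849
```

Run:
```python
from h import *
w=cam('wrist')
def cad(p): return np.round([(p[:2]-C)@ex[:2],(p[:2]-C)@ey[:2],p[2]],4)
f=w['frame'].astype(int).max(2); m=((f<40)*255).astype(np.uint8); m[:,:340]=0; m[:90]=0; m[230:]=0; m[:,450:]=0
x,y,ww,hh=cv2.boundingRect(m); print(x,y,ww,hh,cad(onz(w,x+ww,y+hh/2,.134)))
plan(W(.0478,-.0017,.138))
```

```text
370 130 30 19 [0.1017 0.0793 0.134 ]
t 12.0 tool shift cm [-0.13  0.41  9.73] twist 0.4 tcp [0.5284 0.1042 0.2353] caddy [0.0491 0.0024] F [ 0.  -0.5  0.3] w 0.0856 q6 1.42
ex,ey in tool [1.    0.007 0.   ] [ 0.007 -1.     0.   ]
```

arm_command(rows=[-0.1,0.3,3,0,0,0,3,0,0,0,2.5,0,0,0,1.2,0,0,0,0,0,0,0,0,0])

```text
time_s: 12.6
tcp_pos: [0.5285, 0.101, 0.1393]
tool_rot: [3.122, 0.352, 0.002]
force: [-0.3, -0.3, 0.7]
width: 0.0852
```

arm_command(rows=[0,0,0,0,0,0,0,0,0,0,0,0,0,0,0,0,0,0,0,0,0,0,0,0,0,0,0,0,0,0,0,0], fingers=0)

```text
time_s: 13.4
tcp_pos: [0.5274, 0.1008, 0.1386]
tool_rot: [3.122, 0.352, -0.002]
force: [-4.1, -1.7, 4.5]
width: 0.0086
```

arm_command(rows=[0,0,-0.2,0,0,0,-0.2,0,-0.1,0,-0.2,0,-0.1,0,-0.2,0,-0.1,0,-0.2,0,0,0,0,0])

```text
time_s: 14.0
tcp_pos: [0.5244, 0.1002, 0.1479]
tool_rot: [3.122, 0.352, -0.002]
force: [-2.6, -1.1, -6.7]
width: 0.0083
```

It's free: the bar has risen 9 mm at only 7 N. I'll follow the arc now.

arm_command(rows=[-0.3,0,-0.65,0,-0.3,0,-0.6,0,-0.3,0,-0.6,0,-0.4,0,-0.55,0,-0.4,0,-0.55,0,-0.4,0,-0.55,0,0,0,0,0])

```text
time_s: 14.7
tcp_pos: [0.5042, 0.0956, 0.1844]
tool_rot: [-3.122, -0.352, -0.001]
force: [-1.6, 0.1, -5.1]
width: 0.0082
```

Run:
```python
from h import *
plan(W(.0478-.0387,-.001,.138+.0585))
```

```text
t 14.7 tool shift cm [-1.44  0.01 -1.21] twist 0.4 tcp [0.5042 0.0956 0.1844] caddy [ 0.0235 -0.0008] F [-1.6  0.1 -5.1] w 0.0082 q6 1.4
ex,ey in tool [1.    0.007 0.001] [ 0.007 -1.     0.   ]
```

arm_command(rows=[-0.5,0,-0.5,0,-0.5,0,-0.45,0,-0.45,0,-0.4,0,-0.55,0,-0.4,0,-0.55,0,-0.4,0,-0.55,0,-0.35,0,0,0,0,0])

```text
time_s: 15.4
tcp_pos: [0.4751, 0.0891, 0.2104]
tool_rot: [-3.121, -0.352, -0.007]
force: [3.6, 4.0, 1.7]
width: 0.0083
```

arm_command(rows=[-0.4,0,-0.25,0,-0.4,0,-0.2,0,-0.45,0,-0.2,0,0,0,0,0,0,0,0,0,0,0,0,0])

```text
time_s: 16.0
tcp_pos: [0.464, 0.0866, 0.2167]
tool_rot: [-3.121, -0.353, -0.008]
force: [4.8, 4.3, 3.6]
width: 0.008
```

Run:
```python
from h import *
plan(W(-.0206,-.001,.214))
s=cam('side')
cv2.imwrite('pics/s3.png',cv2.resize(s['frame'][140:300,230:430],None,fx=3.7,fy=3.7,interpolation=cv2.INTER_CUBIC)[:,:,::-1])
```

```text
t 16.0 tool shift cm [-0.3   0.01  0.26] twist 0.4 tcp [0.464  0.0866 0.2167] caddy [-0.0177 -0.0009] F [4.8 4.3 3.6] w 0.008 q6 1.39
ex,ey in tool [1.    0.007 0.005] [ 0.007 -1.     0.001]
```

View pics/s3.png

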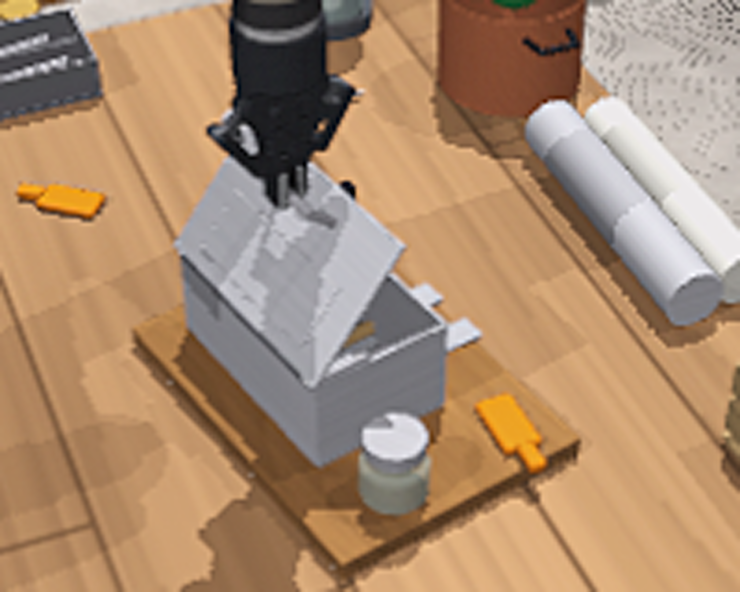

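arm_command(rows=[0,0,0,0,0,0,0,0,0,0,0,0,0,0,0,0,0,0,0,0,0,0,0,0,0,0,0,0,0,0,0,0])

```text
time_s: 16.85
tcp_pos: [0.464, 0.0866, 0.2166]
tool_rot: [-3.121, -0.353, -0.008]
force: [4.6, 3.6, 4.3]
width: 0.008
```

Run:
```python
from h import *
plan(W(-.0206,-.001,.214)); a=cam('top')['frame']; b=cv2.imread('pics/top0.png')[:,:,::-1]
for n,lo,hi in [('orange',(5,180,120),(18,255,255))]:
    for i in (b,a):
        m=cv2.inRange(cv2.cvtColor(np.ascontiguousarray(i),cv2.COLOR_RGB2HSV),lo,hi); k,_,st,ce=cv2.connectedComponentsWithStats(m)
        print([tuple(ce[j].round(1)) for j in range(1,k) if st[j,4]>80])
d=np.abs(a.astype(int)-b).max(2)
for n,(x0,y0,x1,y1) in dict(jar=(336,212,364,242),brush=(490,175,535,285),can=(478,262,518,296),therm=(110,150,140,222)).items(): print(n,(d[y0:y1,x0:x1]>50).mean().round(3))
```

```text
t 16.85 tool shift cm [-0.3   0.01  0.26] twist 0.4 tcp [0.464  0.0866 0.2166] caddy [-0.0176 -0.0009] F [4.6 3.6 4.3] w 0.008 q6 1.39
ex,ey in tool [1.    0.007 0.005] [ 0.007 -1.     0.001]
[(np.float64(337.0), np.float64(182.4)), (np.float64(141.5), np.float64(293.6))]
[(np.float64(337.0), np.float64(182.4)), (np.float64(141.6), np.float64(293.8))]
jar 0.036
brush 0.0
can 0.0
therm 0.0
```

The lid is steady and nothing else on the shelf has moved, so I'm handing in.

```bash
python3 -c "
from bench import ctrl
print(ctrl.sign_off())"
```

```text
the job is handed in; nothing more can be done
None
```

The caddy lid is open to about 51 degrees (0.89 rad) and the gripper is still holding it. I handed the job in at about 17 s and got no verdict back.

- **Tug with the catch as it was:** the lid was caught. The bar rose about 5 mm, then stopped hard as the force climbed to about 30 N.
- **Catch:** I let go and pushed it along until it hit its end stop. The wrist camera showed it had moved about 22–24 mm.
- **Second try:** I took the bar again and the lid rose freely at about 5–7 N, so I lifted it along its arc.
- **Last checks:** the tool stayed put to within 0.1 mm over 0.8 s, with the fingers closed on the bar (8 mm reading). In before-and-after top pictures, both tong tips moved 0.2 pixels or less. The brush, spice can and thermometer areas showed no change. The jar's area showed a small difference (3.6% of pixels), probably a shadow; its place looked unchanged in the side view.

The lid angle comes from the tool's position, because the joint itself can't be read. No check failed.

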